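Send a sample jar to the reader on a transfer rail

ROBOT

A 7-joint arm with a two-finger parallel gripper is mounted at the origin on a cart in front of the work surface, level with it; the furniture and walls round the work are solid. World frame = base frame: x ahead of the robot, y to its left, z up, the work surface at z = 0. Lengths are in m, angles in rad, forces in N, time in s.
With the tool pointing down it reaches from about 0.4 to 0.875 m from the base axis. Payload 19.3 kg.
Tool frame: the origin (TCP) lies at the very end of the fingers, on their centre line; the grasp point (between the pads) lies 19 mm behind it (manip.grip_depth is the distance from the TCP to the grasp point, in m); z points along the fingers, y is the line along which they close (so a half turn about z gives the same grasp; the last joint's range is limited). The gripper opens to 85 mm and grips with 20 to 120 N. Pads are 22 mm wide; open, the fingers measure 114 mm over their backs; the gripper's body (76 mm by 85 mm) begins 54 mm behind the grasp point. The pads swing forward as they close: fully open they stand 13 mm farther back than shut.
Start: joints at [1.137, 0.521, -0.036, 1.599, 0.021, 1.021, -0.113], TCP at [0.222, -0.584, 0.231] pointing down, gripper open.
Joint ranges: [-2.91, 2.91], [-0.3, 2.13], [-1.5, 1.42], [0.17, 2.43], [-1.26, 4.41], [0.16, 1.93], [-2.52, 2.52]. Speed limits (rad/s): [1.89, 1.89, 2.39, 2.39, 3.01, 3.01, 3.01].

INTERFACE

Orientations are given as a rotation vector (axis times angle).
In Python, from plant import manip, vision gives the robot as it stands.
- The arm moves only by the shell command python3 -m creep 'ROWS' [FORCE]. ROWS is text: rows parted by semicolons, each of 7 numbers parted by spaces: the turn, a rotation vector about the tool's x, y, z in units of 8 degrees (1.0 is 8 degrees), then the shift along the tool's x, y, z in units of 25 mm (1.0 is 25 mm), then the finger opening in mm, from 0 to 85.4. In form: ax ay az x y z hand; .... A call has 1 to 12 rows; each row shifts and turns the commanded pose from where the row before left it, along the tool's axes as they then stand; what a row does not reach is not made up. A row lasts 1/8 s, in which the tool goes at most 62.5 mm and 10.7 degrees, less where a joint would pass 70% of its speed; a pose out of reach is approached as far as the arm can. A call is refused whole if a number of a shift passes 1 or a number of a turn 1, either way. A call with a gripper value outside its range is refused whole. The fingers move at their own pace and stop on an object; FORCE is the grip in N (left out, the last holds). Time passes only in rows, so rows that do not move let the fingers close. It gives the time, the measured TCP pose, the force, the opening and the grip force at its end, in the units of the state.
- manip.observe(): the state, without advancing time (a new reading comes with each control period).
- vision.snapshot(name): name is "scene" or "side" or "wrist"; returns (picture, depth): 400x640x3 uint8, red, green, blue; 400x640 float32, m along the optical axis (not along the pixel's ray), 0 where there is no reading.
- vision.camera_model(name): a dict with "intrinsics" (3x3 intrinsics, pixels), "k1" (the pictures are not rectified: a ray, as slopes to the right and down, at radius r is drawn at 1 + k1 r^2 times it, then the intrinsics apply), "eye" and "rotation" of the camera in the world. Camera axes: x right, y down, z forward; pixel columns grow to the right and rows downward; lengths in m; the calibration is good to about 2 mm. A picture is of the moment at which its call begins: read the wrist's pose just before it. camera_model takes no time and is no camera call; for the wrist camera it gives the pose at the moment of the call.
- manip.job_done(): hands the job in; it is judged then, once.
The state is a dict: "clock": time; "q": joint angles; "dq": joint speeds; "effort": joint torques, N m; "tcp_pos": TCP position; "tool_rot": TCP orientation; "contact_force": force on the tool from outside, world axes, zero at the start; "torque": the same for the moment, N m; "width": finger opening in m; "grasp_force": force on a finger pad.
Only numpy, scipy, OpenCV 4.12 (cv2) and the standard library are available. Lean on these libraries where they do the work, as an engineer would, in place of code of your own. Each camera call takes 0.05 s, during which the arm holds its last target. There are 200 camera calls.

TASK

Take the blue-lidded sample jar from the group left of the balance (not the one by the back wall) and set it upright in the white ring of the rail carrier while the carrier is still in its loading bay, and let go. Then push the carrier along the rail to the next station, the one beside the grey reader, so that it clicks into that station's detent and not the one beyond; with it resting there, press the green button on the reader fully down and let it come up again. Leave the other jars and the calculator where they are.

Things in the scene. Friction and masses are not known exactly. Their poses are not given: they have to be found in the camera images.
- jar_blue: White sample jar with a ribbed blue screw lid (fixed on), round, 64 mm in diameter and 85 mm tall (lid 63 mm in diameter, from 66 mm up), about 0.16 kg. Origin: centre of its underside, z up. It starts standing on the bench left of the balance among two other jars; which of the three spots it has varies. (A similar jar against the back wall is not meant.)
- jar_white: Bystander: sample jar with a white lid, 54 mm in diameter, 70 mm tall. Origin: centre of its underside. To be left alone.
- jar_black: Bystander: sample jar with a black lid, 68 mm in diameter, 78 mm tall. Origin: centre of its underside. To be left alone.
- pocket_calc: Bystander: grey and black pocket calculator 112 x 68 x 15 mm, lying flat on the right. Origin: centre of its underside. To be left alone.
- rail: Transfer rail fixed to the bench: aluminium base 96 (x) x 400 (y) x 10 mm with a steel slide rail. Origin: centre of its underside, on the bench; z up, +y along the rail to the loading bay (left end). Grey reader block 66 x 72 x 62 mm on the side away from the robot, centre at x +109, y -10 mm. Marks on the robot-side edge: green = reader station, white = station 90 mm beyond.
- carrier (a joint): Travel of the carrier in m, growing from the loading bay towards the rail's -y. Starts at 0 to 0.03, sliding freely there. Detents: 0.120 (reader station) and 0.210 (beyond, not wanted); end stop 0.225. Friction 1 N plus 14 N s/m; entering or leaving a detent takes about 6 to 10 N. A detent draws the carrier to its centre from within about 5 mm and holds it.
- nest (a point): Point on the blue carrier: centre of the jar seat on the plate's top face, 36 mm above the bench; moves with the carrier, axes as the rail's. Plate 100 mm (x) by 138 mm (y, -51 to +87 mm from here). Round it a white ring 12 mm high, bore 72 mm at the foot, 78 mm at the top, 86 mm outside; the jar stands on the plate inside it.
- push_tab (a point): Point on the carrier's upright yellow push tab: middle of its outer (+y, trailing) face, 81 mm above the bench, 82 mm in +y of the nest point. Tab 60 mm wide (x), 10 mm thick (y), from the plate up to 96 mm above the bench. Pushing this face towards the rail's -y moves the carrier along.
- check_station (a point): Fixed point on the rail: where nest lies when the carrier rests exactly in the detent of the reader station. Axes as the rail's.
- read_button (a joint): Stroke of the green push button in m: 0 up, 0.006 fully down; sprung, about 5 N when fully down, comes up by itself.
- read_button_top (a point): Centre of the top face of the green push button (30 mm in diameter) on top of the reader, pressed straight down.
Things that resemble listed ones, but are neither listed nor needed, are in the scene too. Leave any orange look-alike of the jar_blue alone.

How it is judged:
By the outcome, as a careful person would: the job done as asked, in the order asked, and still so for the second after the job is handed in, with the robot touching nothing.
It also fails if it takes over 59 s, if anything falls off the work surface, if the arm or the gripper's body presses on something with over 40 N, if the wrist force passes 120 N, or if a joint passes its speed limit or range.

## Working session

There is one attempt and no reset: what is moved stays moved. The work goes in short steps, Python scripts to look and compute and a shell command to move; the robot and the scene stay as the last step left them, time stands still between calls to the robot, and variables do not carry over. Pictures are saved under pics/ and viewed, at most 10 in all, crops included, and the job is handed in when it is done.

```bash
mkdir -p pics; ls; cat > h.py <<'E'
import numpy as np, cv2
from plant import manip, vision
def snap(n):
    m=vision.camera_model(n); p,d=vision.snapshot(n); return p,d,m
def ray(m,u,v):
    K=np.array(m["intrinsics"]); x=(u-K[0,2])/K[0,0]; y=(v-K[1,2])/K[1,1]
    a,b=x,y
    for _ in range(20):
        s=1+m["k1"]*(a*a+b*b); a,b=x/s,y/s
    return np.array(m["eye"]),np.array(m["rotation"])@np.array([a,b,1.0])
def plane(m,u,v,z):
    e,r=ray(m,u,v); return e+r*(z-e[2])/r[2]
def pt(m,d,u,v):
    e,r=ray(m,u,v); return e+r*d[int(v),int(u)]
E
python3 - <<'E'
from h import *
for n in("scene","side"):
    p,d,m=snap(n); cv2.imwrite(f"pics/{n}0.png",p[:,:,::-1]); np.savez(f"{n}0.npz",p=p,d=d,**m); print(n,m["eye"],np.round(m["rotation"],3).tolist(),m["k1"])
s=manip.observe();print(s)
E
```

```text
pics
scene [-0.78380826  0.87492521  0.86466697] [-1.083, 2.042, -1.266] -0.041142324023568405
side [ 0.41459148 -1.11331329  0.55864362] [-1.985, 0.111, -0.085] 0.03685427983957619
{'clock': 0.1, 'q': array([ 1.13678926,  0.52193596, -0.03630605,  1.59989975,  0.02120848,
        1.02112913, -0.11277673]), 'dq': array([-0.00038453, -0.00262435, -0.0015026 , -0.00216309, -0.00036772,
       -0.00225337,  0.00057172]), 'effort': array([ 4.37580398e-03, -9.28486419e+01,  1.98427141e+00, -3.70530832e+01,
        1.81747531e-02,  5.42156908e-03, -3.22592189e-05]), 'tcp_pos': array([ 0.22225145, -0.58384504,  0.23081339]), 'tool_rot': array([-3.08882497e+00, -5.68144152e-01,  4.13059963e-04]), 'contact_force': array([ 0.18878168,  0.52960906, -0.69583209]), 'torque': array([-0.01394972,  0.02746296, -0.03555608]), 'grasp_force': 0.0, 'width': 0.08550404199640797}
```

View pics/scene0.png

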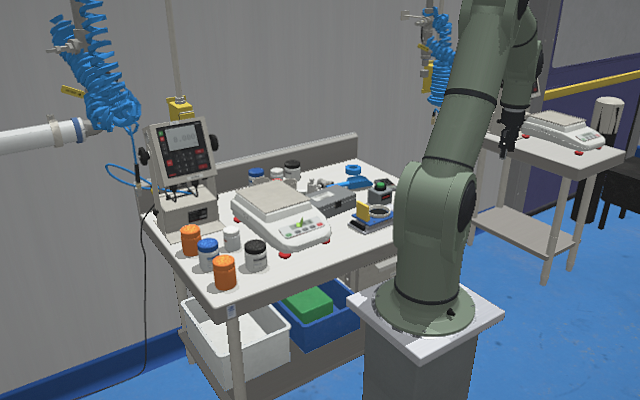

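View pics/side0.png

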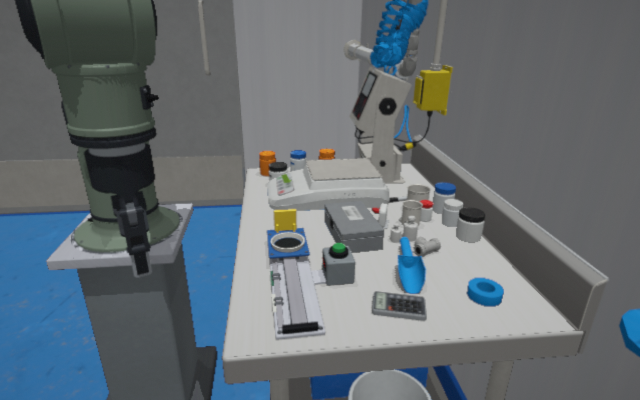

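The scene view shows three jars left of the balance: blue lid (207,248), white lid (232,237) and black lid (255,255). There are also orange look-alikes at (190,238) and (224,270), and another blue-lidded jar by the back wall at (256,175). The one meant is (207,248). The side view shows the ring at (288,241), the yellow tab at (285,220), the green button at (339,248) and the rail's far end near (300,328).

```bash
sed -i 's/np.array(m\["rotation"\])@/cv2.Rodrigues(np.array(m["rotation"],float))[0]@/' h.py
cat >> h.py <<'E'
def blob(p,m,d,box,lo,hi,save=None):
    x0,y0,x1,y1=box; h=cv2.cvtColor(p,cv2.COLOR_RGB2HSV); k=cv2.inRange(h,lo,hi); z=np.zeros_like(k); z[y0:y1,x0:x1]=k[y0:y1,x0:x1]
    v,u=np.nonzero((z>0)&(d>0)); P=np.array([pt(m,d,a,b) for a,b in zip(u,v)]); return u,v,P
def rep(n,u,v,P):
    print(n,len(u),"px",u.mean().round(1),v.mean().round(1),u.min(),u.max(),v.min(),v.max(),"med",np.median(P,0).round(3),"min",np.percentile(P,3,axis=0).round(3),"max",np.percentile(P,97,axis=0).round(3))
E
python3 - <<'E'
from h import *
S=dict(np.load("scene0.npz")); T=dict(np.load("side0.npz"))
B=((100,120,60),(125,255,255)); Y=((20,120,100),(35,255,255)); G=((45,100,60),(85,255,255))
for n,D,box,c in [("jar",S,(195,232,222,256),B),("jar_side",T,(288,148,310,162),B),("tab",S,(352,198,374,228),Y),("tab",T,(270,205,300,232),Y),("plate",T,(260,225,312,262),B),("btn",T,(325,240,352,258),G),("btn",S,(370,175,392,195),G),
  ("whiteL",S,(222,222,242,232),((0,0,150),(180,40,255))),("blackL",S,(243,236,268,252),((0,0,0),(180,255,60)))]:
    u,v,P=blob(D["p"],D,D["d"],box,*c)
    if len(u): rep(n,u,v,P)
    if n in("jar","btn","tab") and len(u):
        t=P[P[:,2]>np.percentile(P[:,2],97)-.006]; print("   top",len(t),t.mean(0).round(4),t.min(0).round(3),t.max(0).round(3))
# ring: white-ish pts with z in 42..54mm
p,d=T["p"],T["d"]; h=cv2.cvtColor(p,cv2.COLOR_RGB2HSV)
Q=[]
for v in range(230,256):
    for u in range(265,312):
        if h[v,u,1]<40 and h[v,u,2]>140:
            P=pt(T,d,u,v)
            if .044<P[2]<.056: Q.append(P)
Q=np.array(Q); print("ring",len(Q),Q.min(0).round(3),Q.max(0).round(3)); 
A=np.c_[2*Q[:,:2],np.ones(len(Q))]; s=np.linalg.lstsq(A,(Q[:,:2]**2).sum(1),rcond=None)[0]; print(s[:2],np.sqrt(s[2]+s[0]**2+s[1]**2))
for uv in [(271,332),(319,328),(274,262),(308,262),(277,332),(284,329),(317,322)]: print(uv,plane(T,*uv,0.01).round(3),pt(T,d,*uv).round(3))
a=cv2.resize(T["p"][195:345,225:375],(600,600),interpolation=2)
b=cv2.resize(S["p"][215:300,170:280],(200*4//4*1,155))
b=cv2.resize(S["p"][160:300,165:275],None,fx=1.8,fy=600/140*.42)
b=cv2.resize(S["p"][220:295,170:220+60-10],(200,150),interpolation=2)
cv2.imwrite("pics/c1.png",a[:,:,::-1]); cv2.imwrite("pics/c2.png",cv2.resize(S["p"][165:300,165:405],(800,450),interpolation=2)[:,:,::-1])
E
```

```text
jar 237 px 207.5 245.0 198 218 238 255 med [0.502 0.415 0.082] min [0.482 0.388 0.067] max [0.533 0.441 0.086]
   top 150 [0.509  0.4141 0.0833] [0.479 0.386 0.08 ] [0.539 0.442 0.087]
jar_side 110 px 298.1 153.9 291 305 150 158 med [0.513 0.394 0.082] min [0.488 0.378 0.069] max [0.54  0.436 0.085]
tab 195 px 362.6 211.0 356 369 201 221 med [ 0.433 -0.125  0.069] min [ 0.411 -0.138  0.037] max [ 0.466 -0.12   0.096]
   top 28 [ 0.4353 -0.1255  0.0934] [ 0.411 -0.133  0.09 ] [ 0.471 -0.12   0.097]
tab 432 px 284.9 219.6 274 295 209 231 med [ 0.442 -0.135  0.068] min [ 0.416 -0.143  0.04 ] max [ 0.468 -0.131  0.095]
   top 65 [ 0.4396 -0.1341  0.0933] [ 0.414 -0.139  0.09 ] [ 0.469 -0.127  0.097]
plate 390 px 286.6 246.9 268 308 228 257 med [ 0.437 -0.242  0.035] min [ 0.397 -0.259  0.03 ] max [ 0.491 -0.131  0.037]
btn 106 px 338.3 247.6 332 345 243 252 med [ 0.556 -0.315  0.082] min [ 0.543 -0.323  0.074] max [ 0.569 -0.298  0.085]
   top 79 [ 0.5558 -0.3121  0.0824] [ 0.542 -0.324  0.079] [ 0.569 -0.296  0.085]
btn 37 px 380.3 184.7 377 384 182 187 med [ 0.551 -0.303  0.079] min [ 
[... 159 characters left out ...]
 241 222 231 med [0.666 0.281 0.005] min [ 0.558  0.212 -0.004] max [0.748 0.325 0.071]
blackL 86 px 254.9 247.4 245 265 240 251 med [0.415 0.302 0.073] min [0.4   0.268 0.062] max [0.455 0.325 0.079]
ring 102 [ 0.403 -0.25   0.044] [ 0.484 -0.165  0.049]
[ 0.44362786 -0.20799255] 0.03993289156831328
(271, 332) [ 0.4   -0.492  0.01 ] [ 0.399 -0.481  0.   ]
(319, 328) [ 0.492 -0.491  0.01 ] [ 0.491 -0.495  0.014]
(274, 262) [ 0.409 -0.247  0.01 ] [ 0.409 -0.251  0.013]
(308, 262) [ 0.492 -0.256  0.01 ] [ 0.492 -0.255  0.009]
(277, 332) [ 0.411 -0.493  0.01 ] [ 0.411 -0.498  0.015]
(284, 329) [ 0.424 -0.486  0.01 ] [ 0.424 -0.501  0.023]
(317, 322) [ 0.49  -0.474  0.01 ] [ 0.488 -0.487  0.021]
```

View pics/c1.png

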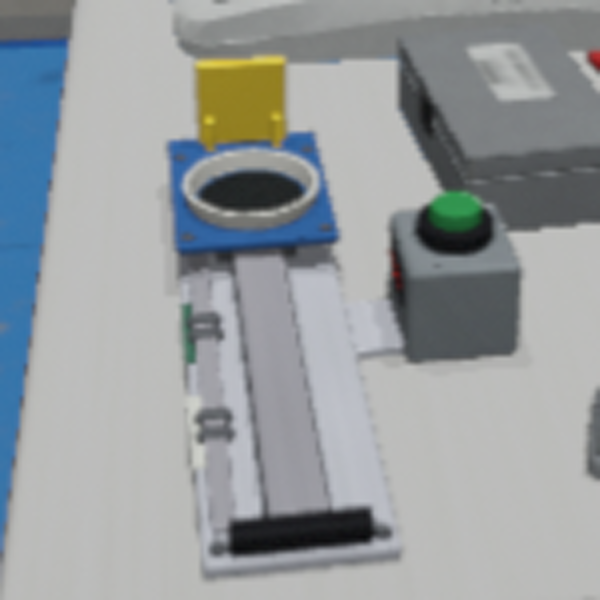

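View pics/c2.png

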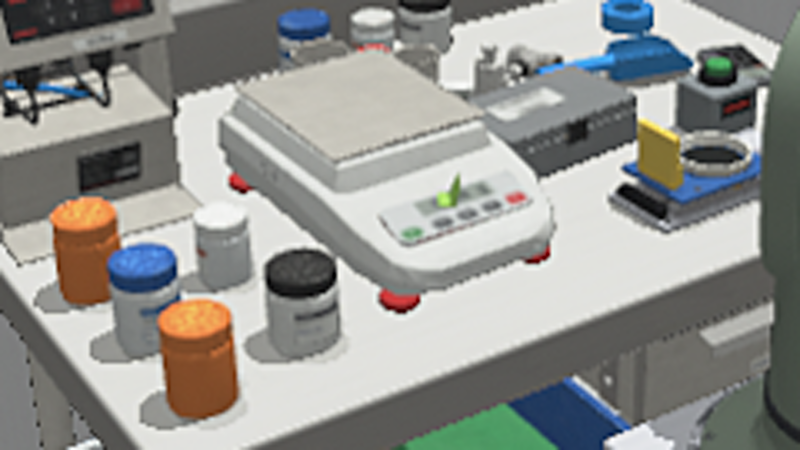

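The crops confirm the choice: the blue jar stands between the two orange look-alikes, with white and black to its right and the carrier at the loading end. Next I'll get the neighbours' positions so I can choose a closing direction.

```bash
cat >> h.py <<'E'
def plan(x,y,z,yaw=None):
    """shift in row units (tool axes now), turn about tool z in row units to bring tool x to world yaw (deg, mod 180)"""
    s=manip.observe(); R=cv2.Rodrigues(np.array(s["tool_rot"]))[0]
    dw=np.array([x,y,z])-s["tcp_pos"]; print("tcp",s["tcp_pos"].round(4),"shift rows",(R.T@dw/.025).round(2),"t",round(s["clock"],2),"toolx",R[:,0].round(3),"toolz",R[:,2].round(4))
    if yaw is not None:
        c=np.degrees(np.arctan2(R[1,0],R[0,0])); e=(yaw-c+90)%180-90; print("yaw",c.round(2),"turn rows az",round(-e/8,2))
E
python3 - <<'E'
from h import *
from scipy import ndimage
S=dict(np.load("scene0.npz"))
h=cv2.cvtColor(S["p"],cv2.COLOR_RGB2HSV)
for n,box,c,zr in [("o1",(178,222,202,242),((5,120,100),(18,255,255)),(.078,.09)),("o2",(212,253,238,276),((5,120,100),(18,255,255)),(.078,.09)),("w",(220,222,244,242),((0,0,120),(180,60,255)),(.064,.075)),("k",(243,236,268,254),((0,0,0),(180,255,90)),(.072,.083)),("blue",(195,232,222,256),((100,120,60),(125,255,255)),(.08,.09))]:
    u,v,P=blob(S["p"],S,S["d"],box,*c); t=P[(P[:,2]>zr[0])&(P[:,2]<zr[1])]; print(n,len(t),t.mean(0).round(3),((t.min(0)+t.max(0))/2).round(3),(t.max(0)-t.min(0)).round(3))
plan(.43,-.3,.24,20)
E
```

```text
o1 153 [0.622 0.426 0.083] [0.624 0.426 0.083] [0.065 0.058 0.009]
o2 200 [0.391 0.416 0.083] [0.395 0.414 0.083] [0.063 0.059 0.009]
w 114 [0.574 0.308 0.069] [0.576 0.307 0.069] [0.055 0.05  0.009]
k 178 [0.427 0.296 0.076] [0.427 0.294 0.076] [0.062 0.062 0.009]
blue 149 [0.509 0.414 0.083] [0.509 0.414 0.084] [0.061 0.056 0.007]
tcp [ 0.2223 -0.5838  0.2308] shift rows [11.81 -7.65 -0.36] t 0.1 toolx [ 0.935  0.356 -0.   ] toolz [-4.e-04  9.e-04 -1.e+00]
yaw 20.84 turn rows az 0.11
```

```bash
r="x"; python3 -m creep '0 0 0 0.5 -0.3 0 85; 0 0 0 0.9 -0.6 0 85; 0 0 0 1 -0.65 0 85; 0 0 0 1 -0.65 0 85; 0 0 0 1 -0.65 0 85; 0 0 0 1 -0.65 0 85; 0 0 0 1 -0.65 0 85; 0 0 0 1 -0.65 0 85; 0 0 0.6 0.6 -0.4 0 85; 0 0 0.9 0 0 0 85; 0 0 0.9 0 0 0 85; 0 0 0.2 0 0 0 85'
python3 - <<'E'
from h import *
p,d,m=snap("wrist"); cv2.imwrite("pics/w1.png",p[:,:,::-1]); np.savez("w1.npz",p=p,d=d,**m); print(m["eye"],manip.observe()["q"].round(2))
plan(.43,-.1,.24,0)
E
```

```text
clock: 1.6
tcp_pos: [0.3634, -0.3905, 0.2313]
tool_rot: [-3.141, -0.001, 0.0]
contact_force: [-0.4, -0.1, 0.0]
width: 0.0848
grasp_force: 0.0
[ 0.44300344 -0.39133314  0.37270067] [ 0.72  0.38 -0.02  1.84  0.01  0.92 -0.87]
tcp [ 0.3633 -0.3907  0.2313] shift rows [  2.68 -11.63  -0.35] t 1.65 toolx [ 1.     0.001 -0.   ] toolz [-0.e+00  2.e-04 -1.e+00]
yaw 0.05 turn rows az 0.01
```

View pics/w1.png

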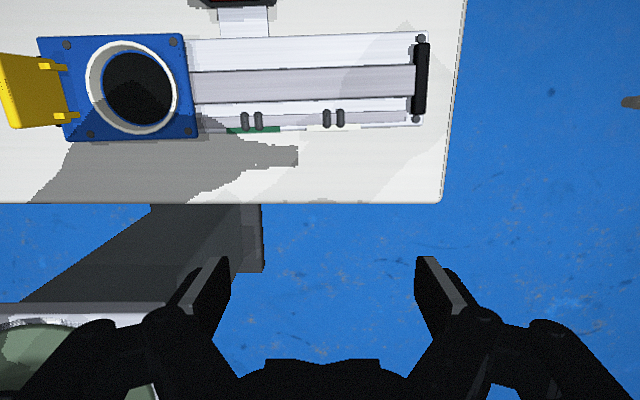

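The wrist view shows the carrier plate from (38,38) to (197,136), the ring at (132,87), the green mark at (254,129) and the rail's end at about (428,80).

```bash
python3 - <<'E'
from h import *
W=dict(np.load("w1.npz")); p,d=W["p"],W["d"]
for n,uv,z in [("plate",(38,38),.036),("plate",(186,33),.036),("plate",(198,136),.036),("base",(428,31),.01),("base",(424,126),.01),("base",(192,39),.01),("green l",(228,131),.01),("green r",(279,130),.01)]: print(n,plane(W,*uv,z).round(4),pt(W,d,*uv).round(4))
u,v,P=blob(p,W,d,(80,35,182,140),(0,0,90),(180,60,255)); t=P[(P[:,2]>.044)&(P[:,2]<.054)]
print(len(t),t.min(0),t.max(0),(t.min(0)+t.max(0))/2)
k=np.zeros((400,640),np.uint8); sel=(P[:,2]>.039)&(P[:,2]<.056); k[v[sel],u[sel]]=255
k=cv2.morphologyEx(k,cv2.MORPH_CLOSE,np.ones((5,5))); c,_=cv2.findContours(k,cv2.RETR_EXTERNAL,cv2.CHAIN_APPROX_NONE); c=max(c,key=cv2.contourArea)
H=cv2.convexHull(c)[:,0]; Q=np.array([plane(W,a,b,.046) for a,b in H])[:,:2].astype(np.float32); print("circle",cv2.minEnclosingCircle(Q)) 
u,v,P=blob(p,W,d,(30,25,205,150),(100,120,60),(125,255,255)); t=P[(P[:,2]>.031)&(P[:,2]<.041)][:,:2].astype(np.float32); print("plate rect",cv2.minAreaRect(t))
u,v,P=blob(p,W,d,(0,40,70,135),(20,120,60),(35,255,255)); rep("tab",u,v,P)
E
```

```text
plate [ 0.4897 -0.1236  0.036 ] [ 0.4897 -0.1233  0.0357]
plate [ 0.4954 -0.2626  0.036 ] [ 0.5007 -0.2495  0.0019]
plate [ 0.3993 -0.2622  0.036 ] [ 0.3947 -0.2486  0.0007]
base [ 0.5019 -0.4986  0.01  ] [ 5.036e-01 -5.016e-01 -4.000e-04]
base [ 0.4075 -0.5044  0.01  ] [ 0.4065 -0.5077 -0.0007]
base [ 0.494 -0.258  0.01 ] [ 0.4958 -0.2534 -0.0024]
green l [ 0.4016 -0.2862  0.01  ] [ 0.4015 -0.286   0.0094]
green r [ 0.4029 -0.3432  0.01  ] [ 0.403  -0.3433  0.0114]
1336 [ 0.40317135 -0.25057203  0.04401693] [ 0.48745552 -0.16484676  0.04916613] [ 0.44531344 -0.2077094   0.04659153]
circle ((0.4449666142463684, -0.20798933506011963), 0.043490562587976456)
plate rect ((0.44435441493988037, -0.19019727408885956), (0.09930342435836792, 0.13821256160736084), 2.172130584716797)
tab 4301 px 31.8 91.2 0 69 53 128 med [ 0.442 -0.135  0.073] min [ 0.415 -0.143  0.04 ] max [ 0.469 -0.131  0.095]
```

```bash
python3 -m creep '0 0 0 0.5 -0.5 -0.2 85; 0 0 0 0.7 -1 -0.3 85; 0 0 0 0.7 -1 -0.3 85; 0 0 0 0.7 -1 0 85; 0 0 0 0 -1 0 85; 0 0 0 0 -1 0 85; 0 0 0 0 -1 0 85; 0 0 0 0 -1 0 85; 0 0 0 0 -1 0 85; 0 0 0 0 -1 0 85; 0 0 0 0 -1 0 85; 0 0 0 0 -1 0 85' && python3 -m creep '0 0 0 0 -1 0 85; 0 0 0 0 -1 0 85; 0 0 0 0 -1 0 85; 0 0 0 0 -1 0 85; 0 0 0 0 -1 0 85; 0 0 0 0 -1 0 85; 0 0 0 0 -1 0 85; 0 0 0 0 -1 0 85; 0 0 0 0 -1 0 85; 0 0 0 0 -1 0 85; 0 0 0 0 -1 0 85; 0 0 0 0 -1 0 85' &&  python3 -m creep '0 0 0 0 -1 0 85; 0 0 0 0 -1 0 85; 0 0 0 0 -1 0 85; 0 0 0 0 -1 0 85; 0 0 0 0 -1 0 85; 0 0 0 0 -1 0 85; 0 0 0 0 -1 0 85; 0 0 0 0 -1 0 85; 0 0 0 0 -0.5 0 85; 0 0 0 0 0 0 85; 0 0 0 0 0 0 85'
python3 - <<'E'
from h import *
p,d,m=snap("wrist"); cv2.imwrite("pics/w2.png",p[:,:,::-1]); np.savez("w2.npz",p=p,d=d,**m); print(m["eye"])
u,v,P=blob(p,m,d,(0,0,640,400),(100,120,40),(125,255,255)); s=(P[:,2]>.075)&(P[:,2]<.095)&(abs(P[:,0]-.509)<.05)&(abs(P[:,1]-.414)<.05)
rep("lid",u[s],v[s],P[s]); Q=np.array([plane(m,a,b,.085) for a,b in zip(u[s],v[s])])[:,:2].astype(np.float32); print(cv2.minEnclosingCircle(Q)); print(P[s].mean(0))
plan(.509,.414,.12,0)
E
```

```text
clock: 3.15
tcp_pos: [0.428, -0.1021, 0.2517]
tool_rot: [-3.142, -0.005, -0.001]
contact_force: [0.1, 1.0, 0.4]
width: 0.0851
grasp_force: 0.0
clock: 4.65
tcp_pos: [0.4271, 0.1979, 0.2517]
tool_rot: [-3.141, -0.005, -0.001]
contact_force: [0.7, 0.4, -0.6]
width: 0.085
grasp_force: 0.0
clock: 6.02
tcp_pos: [0.4271, 0.4084, 0.2514]
tool_rot: [3.141, 0.002, -0.0]
contact_force: [-0.2, 0.5, -0.2]
width: 0.0852
grasp_force: 0.0
[0.50676721 0.40767063 0.39284514]
lid 3758 px 318.1 81.6 285 351 46 117 med [0.516 0.411 0.083] min [0.489 0.385 0.082] max [0.541 0.438 0.085]
((0.5147331357002258, 0.41127559542655945), 0.03059752844274044)
[0.51562379 0.41139723 0.08347673]
tcp [0.4274 0.4081 0.2514] shift rows [ 3.27 -0.23  5.26] t 6.08 toolx [ 1.     0.001 -0.   ] toolz [-0.e+00 -1.e-04 -1.e+00]
yaw 0.05 turn rows az 0.01
```

View pics/w2.png

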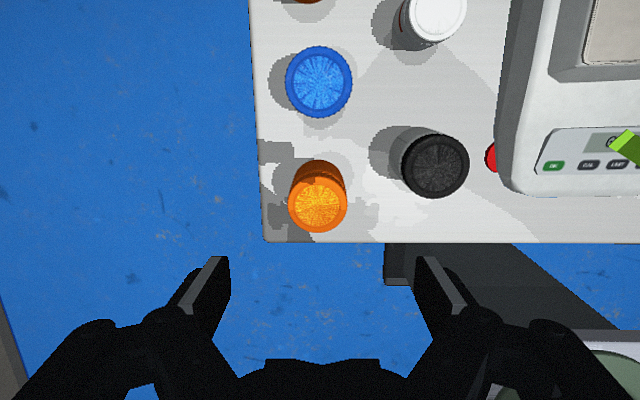

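The wrist view shows the blue lid at (319,82), orange at (317,203), white at (437,15) and black at (434,165). The blue jar's sides are clear along y, so I'll descend and grip there.

```bash
python3 -m creep '0 0 0 0.8 -0.15 0 85; 0 0 0 1 0 0 85; 0 0 0 1 0 0.2 85; 0 0 0 0.64 0 0.6 85; 0 0 0 0 0 1 85; 0 0 0 0 0 1 85; 0 0 0 0 0 1 85; 0 0 0 0 0 1 85; 0 0 0 0 0 0.5 85; 0 0 0 0 0 0 85'
python3 -c "
from h import *
plan(.5135,.412,.028,0)"
```

```text
clock: 7.32
tcp_pos: [0.5131, 0.412, 0.1181]
tool_rot: [3.141, 0.001, -0.002]
contact_force: [-0.0, -0.0, -0.4]
width: 0.0851
grasp_force: 0.0
tcp [0.5131 0.412  0.1181] shift rows [ 0.02 -0.    3.6 ] t 7.33 toolx [ 1.     0.001 -0.001] toolz [-1.2e-03 -8.0e-04 -1.0e+00]
yaw 0.04 turn rows az 0.0
```

```bash
python3 -m creep '0 0 0 0 0 0.8 85; 0 0 0 0 0 1 85; 0 0 0 0 0 1 85; 0 0 0 0 0 0.6 85; 0 0 0 0 0 0.2 85; 0 0 0 0 0 0 85; 0 0 0 0 0 0 50; 0 0 0 0 0 0 50; 0 0 0 0 0 0 50; 0 0 0 0 0 0 50; 0 0 0 0 0 0 50; 0 0 0 0 0 0 50' 40
```

```text
clock: 8.82
tcp_pos: [0.5138, 0.4127, 0.0299]
tool_rot: [-3.141, -0.001, -0.002]
contact_force: [-2.0, -0.7, 6.0]
width: 0.0634
grasp_force: 42.9
```

```bash
python3 -m creep '0 0 0 0 0 -0.5 50; 0 0 0 0 0 -1 50; 0 0 0 0 0 -1 50; 0 0 0 0 0 -1 50; 0 0 0 0 0 -1 50; 0 0 0 0 0 -1 50; 0 0 0 0 0 -1 50; 0 0 0 -0.2 0.2 -1 50; 0 0 0 -0.5 0.6 -0.8 50; 0 0 0 -0.5 0.9 -0.5 50; 0 0 0 -0.5 1 0 50; 0 0 0 -0.5 1 0 50' && python3 -m creep '0 0 0 -0.5 1 0 50; 0 0 0 0 1 0 50; 0 0 0 0 1 0 50; 0 0 0 0 1 0 50; 0 0 0 0 1 0 50; 0 0 0 0 1 0 50; 0 0 0 0 1 0 50; 0 0 0 0 1 0 50; 0 0 0 0 1 0 50; 0 0 0 0 1 0 50; 0 0 0 0 1 0 50; 0 0 0 0 1 0 50'
python3 -c "
from h import *
plan(.445,-.208,.1,2)"
```

```text
clock: 10.32
tcp_pos: [0.458, 0.3191, 0.2499]
tool_rot: [-3.141, -0.001, -0.002]
contact_force: [0.3, 0.1, -1.9]
width: 0.0632
grasp_force: 44.4
clock: 11.82
tcp_pos: [0.4461, 0.0191, 0.2497]
tool_rot: [-3.141, -0.001, -0.002]
contact_force: [-0.6, 0.5, -2.8]
width: 0.0632
grasp_force: 44.4
tcp [0.4461 0.0191 0.2497] shift rows [-0.06  9.09  5.99] t 11.82 toolx [1.    0.001 0.001] toolz [ 1.1e-03  4.0e-04 -1.0e+00]
yaw 0.04 turn rows az -0.24
```

```bash
python3 -m creep '0 0 0 0 1 0 50; 0 0 0 0 1 0 50; 0 0 0 0 1 0 50; 0 0 0 0 1 0 50; 0 0 0 0 1 0 50; 0 0 0 0 1 0 50; 0 0 0 0 1 0 50; 0 0 -0.24 0 1 0.4 50; 0 0 0 0 0.8 0.8 50; 0 0 0 0 0.3 1 50; 0 0 0 -0.05 0 1 50; 0 0 0 0 0 1 50' && python3 -m creep '0 0 0 0 0 0.8 50; 0 0 0 0 0 0.3 50; 0 0 0 0 0 0 50'
python3 - <<'E'
from h import *
p,d,m=snap("wrist"); cv2.imwrite("pics/w3.png",p[:,:,::-1])
u,v,P=blob(p,m,d,(0,0,640,400),(100,120,40),(125,255,255)); s=(P[:,2]>.12)&(abs(P[:,1]+.208)<.05)
if s.sum(): rep("lid",u[s],v[s],P[s])
plan(.445,-.208,.066,2)
p,d,m=snap("side"); cv2.imwrite("pics/s3.png",cv2.resize(p[180:300,230:390],(800,600))[:,:,::-1])
E
```

```text
clock: 13.32
tcp_pos: [0.4462, -0.2078, 0.1439]
tool_rot: [3.141, 0.053, 0.002]
contact_force: [0.2, 0.8, -1.6]
width: 0.0632
grasp_force: 44.4
clock: 13.7
tcp_pos: [0.4462, -0.2077, 0.1167]
tool_rot: [-3.141, -0.054, -0.0]
contact_force: [-0.3, 0.4, -1.3]
width: 0.0631
grasp_force: 44.4
lid 18726 px 321.8 302.7 222 464 232 370 med [ 0.46  -0.208  0.17 ] min [ 0.439 -0.233  0.157] max [ 0.478 -0.183  0.171]
tcp [ 0.4464 -0.2078  0.117 ] shift rows [-0.06  0.01  2.04] t 13.75 toolx [0.999 0.034 0.001] toolz [ 8.e-04 -1.e-04 -1.e+00]
yaw 1.96 turn rows az -0.01
```

View pics/s3.png

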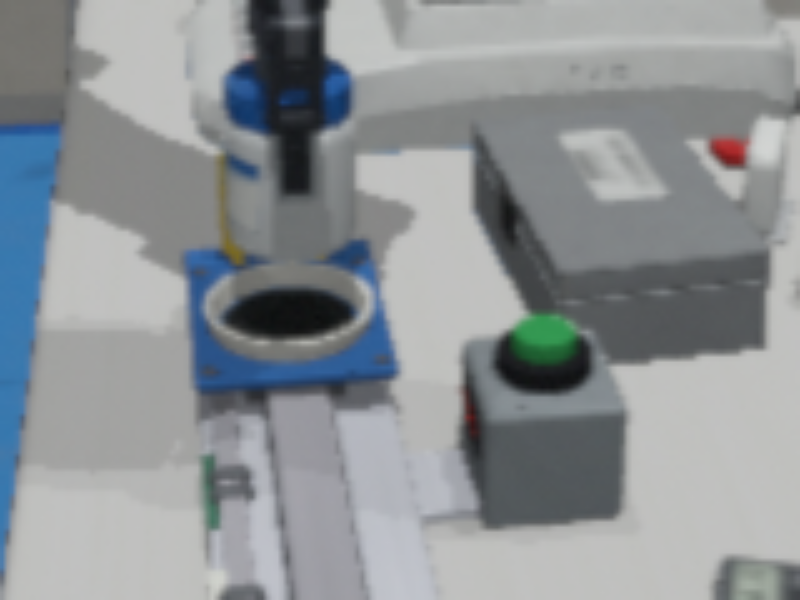

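The jar hangs upright, lined up behind and above the ring (ring at 288,310 in the crop). Lowering it now.

```bash
python3 -m creep '0 0 0 -0.07 0 0.6 50; 0 0 0 0 0 0.7 50; 0 0 0 0 0 0.4 50; 0 0 0 0 0 0.2 50; 0 0 0 0 0 0.1 50; 0 0 0 0 0 0 50'
```

```text
clock: 14.55
tcp_pos: [0.4444, -0.2078, 0.0664]
tool_rot: [3.141, 0.054, 0.0]
contact_force: [-0.5, -0.2, -1.8]
width: 0.0632
grasp_force: 44.4
```

```bash
python3 -m creep '0 0 0 0 0 0.04 50; 0 0 0 0 0 0.03 50; 0 0 0 0 0 0 50'
```

```text
clock: 14.92
tcp_pos: [0.4446, -0.2082, 0.0657]
tool_rot: [3.14, 0.053, 0.002]
contact_force: [-5.3, 0.3, 22.5]
width: 0.0631
grasp_force: 47.0
```

```bash
python3 -m creep '0 0 0 0 0 -0.03 66; 0 0 0 0 0 0 75; 0 0 0 0 0 0 85; 0 0 0 0 0 0 85; 0 0 0 0 0 0 85; 0 0 0 0 0 0 85; 0 0 0 0 0 -0.4 85; 0 0 0 0 0 -1 85; 0 0 0 0 0 -1 85; 0 0 0 0 0 -1 85; 0 0 0 0 0 -1 85; 0 0 0 0 0 -1 85'
python3 - <<'E'
from h import *
p,d,m=snap("wrist"); cv2.imwrite("pics/w4.png",p[:,:,::-1])
u,v,P=blob(p,m,d,(0,0,640,400),(100,120,40),(125,255,255)); s=(P[:,2]>.10)
rep("lid",u[s],v[s],P[s])
u,v,P=blob(p,m,d,(0,0,640,400),(20,120,60),(35,255,255)); rep("tab",u,v,P)
plan(.442,-.066,.2,2)
E
```

```text
clock: 16.42
tcp_pos: [0.4442, -0.2077, 0.2019]
tool_rot: [3.141, 0.054, 0.001]
contact_force: [-0.6, 0.1, 1.1]
width: 0.085
grasp_force: 0.0
lid 5657 px 324.0 207.9 11 633 158 399 med [ 0.45  -0.209  0.119] min [ 0.42  -0.238  0.113] max [ 0.475 -0.181  0.27 ]
tab 2028 px 236.0 184.5 219 258 147 226 med [ 0.446 -0.135  0.083] min [ 0.417 -0.144  0.041] max [ 0.472 -0.128  0.096]
tcp [ 0.4453 -0.2082  0.2046] shift rows [ 0.06 -5.69  0.18] t 16.48 toolx [0.999 0.034 0.004] toolz [ 0.0038 -0.0012 -1.    ]
yaw 1.95 turn rows az -0.01
```

View pics/w4.png

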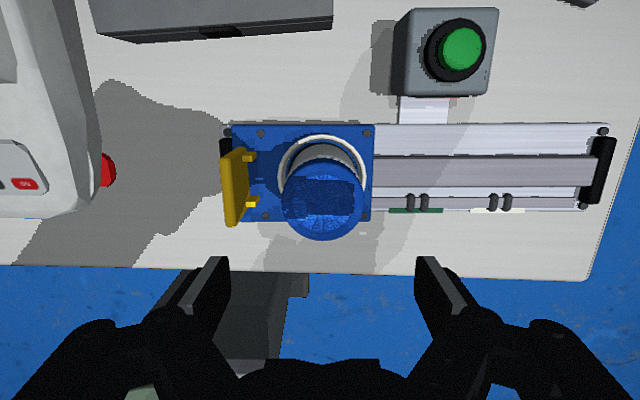

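The picture shows the jar inside the ring (lid at 322,200) and the tab at (236,185) with clear bench behind it. Next I'll go behind the tab with the fingers closed.

```bash
python3 -m creep '0 0 0 0 -0.7 0 0; 0 0 0 0 -1 0 0; 0 0 0 0 -1 0 0; 0 0 0 0 -1 0 0; 0 0 0 0 -1 0 0; 0 0 0 0 -0.7 0 0; 0 0 0 0 0 0.7 0; 0 0 0 0 0 1 0; 0 0 0 0 0 1 0; 0 0 0 0 0 1 0; 0 0 0 0 0 1 0; 0 0 0 0 0 0.4 0'
python3 - <<'E'
from h import *
plan(.4435,-.126,.076,2)
p,d,m=snap("side"); cv2.imwrite("pics/s4.png",cv2.resize(p[180:300,230:390],(800,600))[:,:,::-1])
E
```

```text
clock: 17.98
tcp_pos: [0.4393, -0.0728, 0.0722]
tool_rot: [-3.141, -0.054, 0.002]
contact_force: [-0.1, -0.8, -0.2]
width: -0.0001
grasp_force: 0.0
tcp [ 0.4393 -0.0728  0.0722] shift rows [ 0.09  2.13 -0.15] t 17.98 toolx [ 0.999  0.034 -0.001] toolz [-0.0011  0.     -1.    ]
yaw 1.96 turn rows az -0.0
```

```bash
python3 -m creep '0 0 0 0.1 0.5 0 0; 0 0 0 0 0.5 0 0; 0 0 0 0 0.5 0 0; 0 0 0 0 0.5 0 0; 0 0 0 0 0.5 0 0; 0 0 0 0 0.5 0 0; 0 0 0 0 0.3 0 0; 0 0 0 0 0.2 0 0; 0 0 0 0 0 0 0; 0 0 0 0 0 0 0'
cat > car.py <<'E'
from h import *
s=manip.observe(); print(s["tcp_pos"],s["clock"],s["contact_force"])
p,d,m=snap("side"); np.savez("last.npz",p=p,d=d,**m); cv2.imwrite("pics/s_last.png",cv2.resize(p[190:310,230:390],(800,600))[:,:,::-1])
u,v,P=blob(p,m,d,(240,190,320,330),(100,120,40),(125,255,255)); t=P[(P[:,2]>.031)&(P[:,2]<.041)]; print("plate n",len(t),"ymin",np.percentile(t[:,1],[0,3,6]).round(4)); 
t=P[(P[:,2]>.105)]; print("lid",len(t),t.min(0).round(4),t.max(0).round(4),((t.min(0)+t.max(0))/2).round(4)) if len(t) else 0
u,v,P=blob(p,m,d,(240,190,320,330),(20,120,60),(35,255,255)); 
if len(u): print("tab inner y",np.percentile(P[:,1],[3,50,97]))
E
python3 car.py
python3 - <<'E'
from h import *
T=dict(np.load("side0.npz")); u,v,P=blob(T["p"],T,T["d"],(240,190,320,330),(100,120,40),(125,255,255)); t=P[(P[:,2]>.031)&(P[:,2]<.041)]; print("ref plate",np.percentile(t[:,1],[0,3,6]).round(4))
E
```

```text
clock: 19.27
tcp_pos: [0.4451, -0.1599, 0.0727]
tool_rot: [-3.141, -0.054, 0.0]
contact_force: [0.2, -0.1, -0.6]
width: -0.0001
grasp_force: 0.0
[ 0.44509127 -0.15991837  0.07272623] 19.275 [ 0.24626805 -0.06564437 -0.59393922]
plate n 385 ymin [-0.3121 -0.3095 -0.3086]
lid 374 [ 0.4171 -0.2912  0.105 ] [ 0.4754 -0.228   0.1221] [ 0.4462 -0.2596  0.1136]
tab inner y [-0.18734672 -0.18393875 -0.0765274 ]
ref plate [-0.2612 -0.2592 -0.2581]
```

```bash
python3 -m creep '0 0 0 0 0.3 0 0; 0 0 0 0 0.3 0 0; 0 0 0 0 0.3 0 0; 0 0 0 0 0.3 0 0; 0 0 0 0 0.2 0 0; 0 0 0 0 0.2 0 0; 0 0 0 0 0.1 0 0; 0 0 0 0 0 0 0'; python3 car.py
```

```text
clock: 20.32
tcp_pos: [0.4466, -0.2023, 0.0728]
tool_rot: [-3.141, -0.054, 0.0]
contact_force: [0.5, 5.0, 0.4]
width: 0.0002
grasp_force: 2.0
[ 0.44662703 -0.20231889  0.07281239] 20.325 [0.45562775 4.9866277  0.36026204]
plate n 429 ymin [-0.3525 -0.35   -0.3491]
lid 414 [ 0.4185 -0.331   0.1051] [ 0.4769 -0.2694  0.1219] [ 0.4477 -0.3002  0.1135]
tab inner y [-0.22802753 -0.22415608 -0.21796525]
```

```bash
for i in 1; do python3 -m creep '0 0 0 0 0.1 0 0; 0 0 0 0 0 0 0' | grep -E "tcp|cont"; python3 -m creep '0 0 0 0 0.1 0 0; 0 0 0 0 0 0 0' | grep -E "tcp|cont";  python3 -m creep '0 0 0 0 0.08 0 0; 0 0 0 0 0 0 0' | grep -E "tcp|cont"; done; python3 car.py
```

```text
tcp_pos: [0.4467, -0.2051, 0.0728]
contact_force: [-0.2, 2.5, -0.5]
tcp_pos: [0.4468, -0.2081, 0.0728]
contact_force: [0.5, 0.3, 0.5]
tcp_pos: [0.4469, -0.21, 0.0728]
contact_force: [0.8, 0.6, -0.0]
[ 0.44685539 -0.20998994  0.07281994] 21.125 [ 0.77747025  0.57297267 -0.03099184]
plate n 440 ymin [-0.3607 -0.3594 -0.3583]
lid 423 [ 0.4201 -0.3396  0.1052] [ 0.4781 -0.2788  0.1217] [ 0.4491 -0.3092  0.1135]
tab inner y [-0.23868147 -0.23284363 -0.11874111]
```

```bash
python3 -m creep '0 0 0 0 0.06 0 0; 0 0 0 0 0 0 0' | grep -E "tcp|cont"; python3 -m creep '0 0 0 0 0.05 0 0; 0 0 0 0 0 0 0' | grep -E "tcp|cont"; python3 car.py
```

```text
tcp_pos: [0.4469, -0.2113, 0.0728]
contact_force: [0.2, 0.0, 0.1]
tcp_pos: [0.447, -0.2125, 0.0728]
contact_force: [-0.3, 0.5, -0.5]
[ 0.44698501 -0.21249775  0.07279749] 21.675 [-0.33021196  0.4806947  -0.516297  ]
plate n 453 ymin [-0.3666 -0.3639 -0.3629]
lid 428 [ 0.4199 -0.3459  0.1051] [ 0.4782 -0.2842  0.1217] [ 0.4491 -0.3151  0.1134]
tab inner y [-0.24226099 -0.23804134 -0.11439278]
```

View pics/s_last.png

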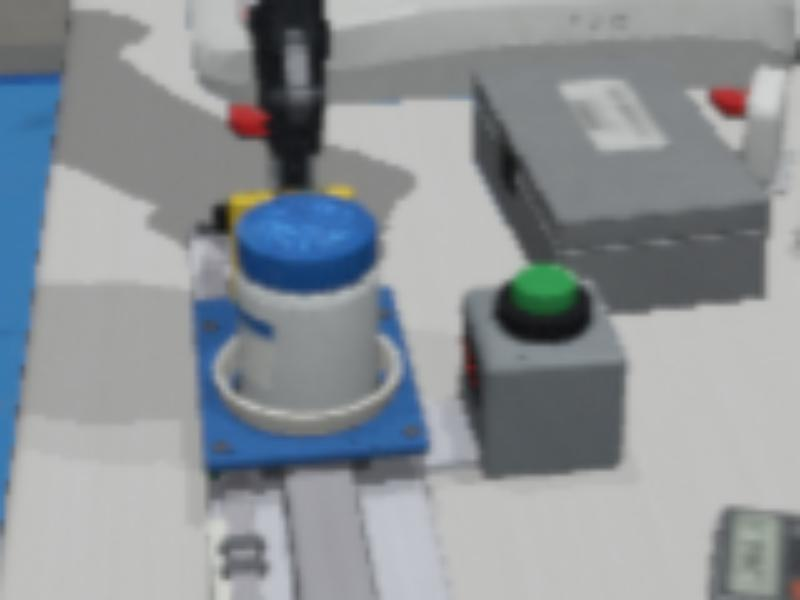

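The view shows the jar upright in the ring at (305,400), with the carrier beside the reader and the button at (543,290). The carrier ran about 5 mm ahead while the force fell from 5 N to about 0, so it snapped into the detent after about 105 mm, as predicted. Retreating, then over to the button.

```bash
python3 -m creep '0 0 0 0 -0.4 0 0; 0 0 0 0 -0.6 0 0; 0 0 0 0 -0.2 -0.6 0; 0 0 0 0 0 -1 0; 0 0 0 0 0 -1 0; 0 0 0 0 0 -1 0; 0 0 0 0 0 -1 0; 0 0 0 0.5 0.3 -0.4 0; 0 0 0 0.8 0.5 0 0; 0 0 0 0.5 0.5 0 0; 0 0 0 0 0 0 0'
python3 car.py; python3 - <<'E'
from h import *
for n in("wrist","side"):
    p,d,m=snap(n)
    if n=="wrist": cv2.imwrite("pics/w5.png",p[:,:,::-1])
    u,v,P=blob(p,m,d,(0,0,640,400),(45,100,60),(85,255,255)); s=(P[:,2]>.07)&(P[:,2]<.1)&(abs(P[:,0]-.555)<.03)&(abs(P[:,1]+.31)<.03)
    if s.sum(): t=P[s]; t=t[t[:,2]>np.median(t[:,2])-.003]; rep(n,u[s],v[s],P[s]); print((t.min(0)+t.max(0))/2)
plan(.556,-.309,.12,2)
E
```

```text
clock: 23.1
tcp_pos: [0.4923, -0.2135, 0.1985]
tool_rot: [3.141, 0.053, 0.001]
contact_force: [-1.4, 1.1, 0.1]
width: 0.0
grasp_force: 0.0
[ 0.49234999 -0.21351695  0.19848742] 23.1 [-1.40037213  1.14977097  0.12326343]
plate n 454 ymin [-0.3669 -0.364  -0.3634]
lid 426 [ 0.4199 -0.3453  0.1051] [ 0.4779 -0.2843  0.1218] [ 0.4489 -0.3148  0.1134]
tab inner y [-0.2428348  -0.23918813 -0.19925368]
wrist 1092 px 446.0 114.5 428 464 96 133 med [ 0.558 -0.308  0.083] min [ 0.546 -0.32   0.081] max [ 0.57  -0.296  0.084]
[ 0.55785868 -0.30832012  0.08241895]
side 106 px 338.3 247.6 332 345 243 252 med [ 0.556 -0.315  0.082] min [ 0.543 -0.323  0.074] max [ 0.569 -0.299  0.084]
[ 0.55563112 -0.30925341  0.08216747]
tcp [ 0.4915 -0.2127  0.1982] shift rows [2.45 3.94 3.13] t 23.25 toolx [ 0.999  0.035 -0.   ] toolz [-1.e-04  2.e-04 -1.e+00]
yaw 1.98 turn rows az -0.0
```

```bash
python3 -m creep '0 0 0 0.5 0.7 0 0; 0 0 0 0.8 1 0 0; 0 0 0 0.7 1 0 0; 0 0 0 0.48 0.9 0.3 0; 0 0 0 0 0.32 0.8 0; 0 0 0 0 0 1 0; 0 0 0 0 0 1 0; 0 0 0 0 0 0.7 0; 0 0 0 0 0 0.3 0; 0 0 0 0 0 0 0'; python3 -c "
from h import *
plan(.557,-.3085,.077,2)"
```

```text
clock: 24.5
tcp_pos: [0.5572, -0.309, 0.0952]
tool_rot: [-3.141, -0.054, 0.0]
contact_force: [0.2, -0.1, 0.4]
width: 0.0
grasp_force: 0.0
tcp [ 0.5572 -0.309   0.0952] shift rows [-0.01 -0.02  0.73] t 24.5 toolx [ 0.999  0.034 -0.   ] toolz [-3.e-04  2.e-04 -1.e+00]
yaw 1.97 turn rows az -0.0
```

```bash
python3 -m creep '0 0 0 0 0 0.25 0; 0 0 0 0 0 0.2 0; 0 0 0 0 0 0.12 0; 0 0 0 0 0 0 0' | grep -E "tcp|cont"; python3 -m creep '0 0 0 0 0 0.08 0; 0 0 0 0 0 0 0' | grep -E "tcp|cont"; python3 -m creep '0 0 0 0 0 0.06 0; 0 0 0 0 0 0 0' | grep -E "tcp|cont"
```

```text
tcp_pos: [0.5575, -0.3092, 0.0811]
contact_force: [0.7, 0.4, 3.4]
tcp_pos: [0.5575, -0.3092, 0.0791]
contact_force: [0.5, 0.6, 4.2]
tcp_pos: [0.5575, -0.3093, 0.0781]
contact_force: [-1.5, 1.4, 10.6]
```

```bash
python3 -m creep '0 0 0 0 0 0.03 0; 0 0 0 0 0 0 0; 0 0 0 0 0 0 0' | grep -E "tcp|cont"; python3 -m creep '0 0 0 0 0 -0.2 0; 0 0 0 0 0 -0.6 0; 0 0 0 0 0 -1 0; 0 0 0 0 0 -1 0; 0 0 0 0 0 -1 0; 0 0 0 0 0 -1 0; 0 0 0 0 0 0 0; 0 0 0 0 0 0 0'
python3 car.py; python3 - <<'E'
from h import *
p,d,m=snap("wrist"); cv2.imwrite("pics/w6.png",p[:,:,::-1])
u,v,P=blob(p,m,d,(0,0,640,400),(45,100,60),(85,255,255)); s=(P[:,2]>.065)&(P[:,2]<.1)&(abs(P[:,0]-.555)<.03)
if s.sum(): rep("btn",u[s],v[s],P[s])
E
```

```text
tcp_pos: [0.5576, -0.3093, 0.0779]
contact_force: [-4.6, 2.9, 20.1]
clock: 26.88
tcp_pos: [0.557, -0.309, 0.1965]
tool_rot: [-3.141, -0.054, 0.001]
contact_force: [-0.2, -0.5, -0.3]
width: 0.0
grasp_force: 0.0
[ 0.55704554 -0.30897982  0.19654427] 26.875 [-0.20455115 -0.47161167 -0.3198929 ]
plate n 453 ymin [-0.367  -0.3643 -0.3632]
lid 421 [ 0.4199 -0.3463  0.1051] [ 0.478  -0.2875  0.1218] [ 0.449  -0.3169  0.1135]
tab inner y [-0.24254929 -0.23615567 -0.11172489]
btn 886 px 320.9 190.7 304 337 174 207 med [ 0.558 -0.309  0.083] min [ 0.546 -0.321  0.081] max [ 0.57  -0.296  0.084]
```

View pics/s_last.png

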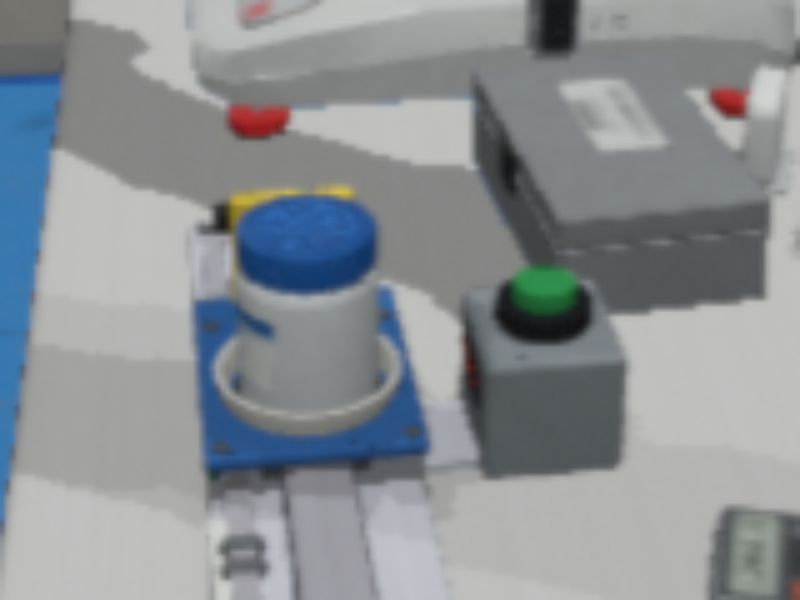

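The jar is upright in the ring, the carrier is still at the reader station and the button is back up (z 0.083). The button hit its stop at 20 N, and the robot is clear of everything.

```bash
python3 -c "
from plant import manip
print(manip.job_done())"
```

```text
the job is handed in; nothing more can be done
None
```

I handed the job in at about 27 s: the blue-lidded jar stands upright in the carrier ring, the carrier rests in the reader station's detent, and the green button was pressed fully down and came back up.

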